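# Surface-thermometer round on the drainboard

## Task

Take the yellow surface thermometer out of its stand and touch its sprung tip, square to the surface, first on the red dot in the frying pan, then on the red dot of the front leaning plate, then on the red vent button of the blue jug so that the button goes down; each time push gently until the tip has given about half way, and hold it still there for about a second. Then lower the thermometer, tip first, gently to the bottom of the deep blue crock before you let it go there. Never drive the tip against its stop, and leave everything else standing where it is.

Things in the scene. Friction and masses are not known exactly. Their poses are not given: they have to be found in the camera images.
- probe: surface thermometer, 175 mm long, about 130 g, standing upright in its stand at the start. Origin at the end of its extended tip, z runs along it from tip to handle. From z = 75 to 175 mm a yellow box-shaped handle, 34 mm along x and 28 mm along y (grip it across y, high up, at about z = 145 mm); from 29 to 75 mm a dark round neck, 22 mm across; below that the sprung tip
- tip_end (a point): end of the sprung tip, a copper ball 16 mm across on a 12 mm rod. It slides 8 mm into the neck along the thermometer against a spring of 1 N per mm (half way = 4 mm = about 4 N), then meets its stop; this point moves with it
- stand: fixed grey block, 80 x 80 x 76 mm high, origin at the centre of its underside; the neck of the thermometer hangs in a 25 mm hole upright through its centre, the handle's lower end rests on its top. Lift straight up about 80 mm to free it
- pan: loose aluminium frying pan on the drainboard, 210 mm across the rim, 42 mm high, floor 6 mm thick and 170 mm across; origin at the centre of its underside, z up; black handle along +x to 266 mm from the centre, top of it 67 mm high
- pan_dot (a point): centre of the red dot, 20 mm across, on the pan's inner floor, 25 mm from its centre towards the handle; z is the outward normal (up)
- stack: three plates, 180 mm across, leaning against an upturned steel bowl (190 mm across, 98 mm high). Fixed. Origin on the drainboard below the plates' centre, z up; bowl's centre 105 mm along +x; the plates face -x and up, their faces 32 degrees from level
- plate_dot (a point): centre of the red dot (20 mm across) on the front cream plate when that plate is fully nested; z is the plate's outward normal, 32 degrees from vertical. The plate may not nest: plate and dot stand 0 to 14 mm further out along this z (this point does not follow), so feel for the surface. Its rim rises 10 mm above the flat middle, 110 mm across
- jug: loose blue plastic jug, 108 mm across, 124 mm high to the top of its white lid, about 0.7 kg; origin at the centre of its underside, handle at -y out to 90 mm
- vent_top (a point): centre of the top of the round red vent button, 28 mm across, on the middle of the jug's lid; moves with the button; z up
- vent (a joint): travel of the vent button, 0 up to 0.006 m fully down; it springs back, about 3 N holds it fully down
- crock: loose deep blue ceramic crock, 90 mm across the rim, 105 mm high, walls 5 mm, about 0.7 kg; origin at the centre of its underside
- crock_in (a point): centre of the crock's inner floor, about 5 mm above its underside; z up
- mug: bystander: brown mug, 74 mm across, 85 mm high, origin under its centre
- jar: bystander: amber jar, 76 mm across, 100 mm high, origin under its centre
- spoon: bystander: wooden spoon, 200 mm long, lying flat, origin under its middle
Mind the look-alikes: they are no part of the job. There is more than one size of the jug; the job needs the larger. Of the things that look like the probe, the smaller one is meant.

How it is judged (in metres and radians):
On the way, in this order (a step that is already met when the one before it is completed fails the run):
1. the tip rests on the red dot in the pan (within 10 mm of its centre), square within 11 degrees, pushed in with 1.5 to 7.5 N, still for 0.5 s (x of tip_end in the frame of pan_dot between -0.01 and 0.01 m and y of tip_end in the frame of pan_dot between -0.01 and 0.01 m and contact force between probe and pan between 1.5 and 7.5 N and angle between the z axis of probe and the z axis of pan_dot, either way round below 0.2 rad and linear speed of probe below 0.04 m/s), for 0.5 s.
2. the tip rests on the red dot of the front plate (within 10 mm of its centre), square to it within 11 degrees, with 1.5 to 7.5 N, still for 0.5 s (x of tip_end in the frame of plate_dot between -0.01 and 0.01 m and y of tip_end in the frame of plate_dot between -0.01 and 0.01 m and contact force between probe and stack between 1.5 and 7.5 N and angle between the z axis of probe and the z axis of plate_dot, either way round below 0.2 rad and linear speed of probe below 0.04 m/s), for 0.5 s.
3. the tip holds the vent button down (3 mm or more) within 10 mm of its centre, thermometer upright within 11 degrees, with 1.5 to 7.5 N, still for 0.5 s (x of tip_end in the frame of vent_top between -0.01 and 0.01 m and y of tip_end in the frame of vent_top between -0.01 and 0.01 m and contact force between probe and jug between 1.5 and 7.5 N and angle between the z axis of probe and the z axis of vent_top, either way round below 0.2 rad and linear speed of probe below 0.04 m/s and value of joint vent above 0.003 m), for 0.5 s.
4. the thermometer is lowered, still held by the fingers, until its tip is within 20 mm of the crock's floor, moving slowly (z of tip_end in the frame of crock_in between -0.005 and 0.02 m and horizontal distance between tip_end and crock_in below 0.04 m and contact force between the fingers and probe above 1 N and linear speed of probe below 0.08 m/s), for 0.1 s.
At the end, for the whole second after the job is handed in: the thermometer stands or leans tip-down in the crock (tip within 40 mm of its floor, within 0.8 rad of upright), let go and at rest; the vent button is up again; pan, jug and crock stand upright within 30 mm of where they were, the other things within 30 mm of where they were (z of tip_end in the frame of crock_in between -0.005 and 0.04 m and horizontal distance between tip_end and crock_in below 0.045 m and angle between probe's own z axis and vertical below 0.8 rad and linear speed of probe below 0.03 m/s and contact force between the fingers and probe below 0.1 N and value of joint vent below 0.002 m and angle between each of pan, jug, crock's own z axis and vertical below 0.1 rad and distance of each of pan, jug, crock, mug, jar, spoon from where it was at the start of the episode below 0.03 m); the robot touches nothing.
It fails at once if the thermometer is pushed on the pan with more than 12 N (its tip is against the stop at 8 N) (contact force between probe and pan above 12 N).
It fails at once if the thermometer is pushed on the plates with more than 12 N (its tip is against the stop at 8 N) (contact force between probe and stack above 12 N).
It fails at once if the thermometer is pushed on the jug with more than 12 N (its tip is against the stop at 8 N) (contact force between probe and jug above 12 N).
It fails at once if the thermometer bangs into the crock with more than 30 N (contact force between probe and crock above 30 N).
It fails at once if the pan, jug or crock is tipped or shifted by more than 30 mm, or a bystander by more than 30 mm (not (angle between pan's own z axis and vertical below 0.1 rad) or not (distance of pan from where it was at the start of the episode below 0.03 m) or not (angle between jug's own z axis and vertical below 0.1 rad) or not (distance of jug from where it was at the start of the episode below 0.03 m) or not (angle between crock's own z axis and vertical below 0.1 rad) or not (distance of crock from where it was at the start of the episode below 0.03 m) or distance of any of mug, jar, spoon from where it was at the start of the episode above 0.03 m).
It also fails if it takes over 72 s, if anything falls off the work surface, if the arm or the gripper's body presses on something with over 40 N, if the wrist force passes 120 N, or if a joint passes its speed limit or range.

## Robot

A 6-joint arm with a two-finger parallel gripper is mounted at the origin on the work surface. World frame = base frame: x ahead of the robot, y to its left, z up, the work surface at z = 0. Lengths are in m, angles in degrees, forces in N, time in s.
With the tool pointing down it reaches from about 0.3 to 0.75 m from the base axis. Payload 8.5 kg.
Tool frame: the origin (TCP) lies midway between the tips of the shut fingers; the grasp point (between the pads) lies grasp_offset behind it (grasp_offset is the distance from the TCP to the grasp point, in m); z points along the fingers, y is the line along which they close (so a half turn about z gives the same grasp; the last joint's range is limited). The gripper opens to 85 mm and grips with 20 to 120 N. Pads are 22 mm wide; open, the fingers measure 114 mm over their backs; the gripper's body (76 mm by 85 mm) begins 54 mm behind the grasp point. The pads swing forward as they close: fully open they stand 13 mm farther back than shut.
Start: joints at [-78.57, 21.807, 74.336, -0, 83.858, -12.336], TCP at [0.222, -0.503, 0.231] pointing down, gripper open.
Joint ranges: [-178.18, 178.18], [-50.72, 133.34], [12.68, 142.11], [-81.47, 261.47], [9.98, 163.14], [-165.26, 165.26]. Speed limits (degrees/s): [136.94, 136.94, 180, 180, 180, 180].

## Interface

Orientations are given as a 3x3 rotation matrix whose columns are the frame's x, y, z axes.
In Python, from rig import observe, get_image, camera_params, close_job, grasp_offset gives the robot as it stands.
- The arm moves only by the shell command python3 -m handwheel 'ROWS' [OPENING] [FORCE]. ROWS is JSON, a list of rows, each a list of 2 entries, a list of its own where there are three numbers: the shift along the tool's x, y, z as a fraction of full scale, then the turn, a rotation vector about the tool's x, y, z as a fraction of full scale. In form: [[[dx, dy, dz], [ax, ay, az]], ...]. A call has 1 to 10 rows; each row is the pose to reach, as a shift and turn from the pose commanded when the call began, along the tool's axes at that moment, turning the shorter way round; what a row does not reach only later rows make up. Full scale, the value 1, is 0.5 m for a shift and pi rad for a turn. A row lasts 1/10 s, in which the tool goes at most 50 mm and 8.59 degrees, less where a joint would pass 70% of its speed; a pose out of reach is approached as far as the arm can. A call with a number of a shift or a turn outside -1 to 1 is refused whole. A call with a gripper value outside its range is refused whole. OPENING is the opening, from 0 (shut) to 1 (fully open), set as the call begins (- or left out, the last holds). The fingers move at their own pace and stop on an object; FORCE is the grip in N (left out, the last holds). Time passes only in rows, so rows that repeat a pose let the fingers close. It gives the time, the measured TCP pose, the force, the opening and the grip force at its end, in the units of the state.
- observe(): the state, without advancing time (a new reading comes with each control period).
- get_image(name): name is "scene" or "side" or "wrist"; returns (picture, depth): 420x560x3 uint8, red, green, blue; 420x560 float32, m along the optical axis (not along the pixel's ray), 0 where there is no reading.
- camera_params(name): a dict with "K" (3x3 intrinsics, pixels), "R" (3x3) and "t" (3): a world point X has camera coordinates R X + t. Camera axes: x right, y down, z forward; pixel columns grow to the right and rows downward; lengths in m; the calibration is good to about 2 mm. A picture is of the moment at which its call begins: read the wrist's pose just before it. camera_params takes no time and is no camera call; for the wrist camera it gives the pose at the moment of the call.
- close_job(): hands the job in; it is judged then, once.
The state is a dict: "time_s": time; "q": joint angles; "qvel": joint speeds; "joint_efforts": joint torques, N m; "position": TCP position; "tool_rot": TCP orientation; "ft_force": force on the tool from outside, world axes, zero at the start; "wrist_torque": the same for the moment, N m; "grip_width": finger opening in m; "gripper_force": force on a finger pad.
Only numpy, scipy, OpenCV 4.12 (cv2) and the standard library are available. Lean on these libraries where they do the work, as an engineer would, in place of code of your own. Each camera call takes 0.05 s, during which the arm holds its last target. There are 200 camera calls.

## Working session

There is one attempt and no reset: what is moved stays moved. The work goes in short steps, Python scripts to look and compute and a shell command to move; the robot and the scene stay as the last step left them, time stands still between calls to the robot, and variables do not carry over. Pictures are saved under pics/ and viewed, at most 10 in all, crops included, and the job is handed in when it is done.

```bash
ls; mkdir -p pics
python3 - <<'E'
from rig import *
import cv2,numpy as np
print(grasp_offset,observe())
for n in("scene","side"):
    p,d=get_image(n);cv2.imwrite(f"pics/{n}0.png",p[:,:,::-1]);np.savez(f"{n}0.npz",p=p,d=d,**camera_params(n))
E
```

```text
pics
0.0187 {'time_s': 0.0, 'q': array([-7.85675583e+01,  2.18422349e+01,  7.43858882e+01, -2.47622094e-04,
        8.38581463e+01, -1.23345953e+01]), 'qvel': array([ 0.04543684, -0.0003086 , -0.05344572,  0.0611567 ,  0.04908069,
        0.03022324]), 'joint_efforts': array([ 8.15221392e-04, -4.48460555e+01, -2.31279677e+01, -1.36271369e-04,
        4.78998394e-03,  2.69352557e-05]), 'position': array([ 0.22160701, -0.50305259,  0.23069344]), 'tool_rot': array([[ 9.15191541e-01,  4.03019046e-01, -3.02657347e-04],
       [ 4.03019034e-01, -9.15190408e-01,  1.47496024e-03],
       [ 3.17447967e-04, -1.47184781e-03, -9.99998866e-01]]), 'ft_force': array([ 0.34590814, -0.68522028, -0.48226768]), 'wrist_torque': array([0.01274326, 0.00228379, 0.03873561]), 'gripper_force': 0.0, 'grip_width': 0.08533862517233279}
```

View pics/scene0.png

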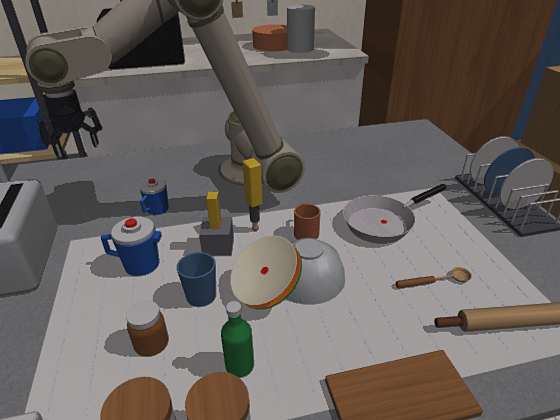

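View pics/side0.png

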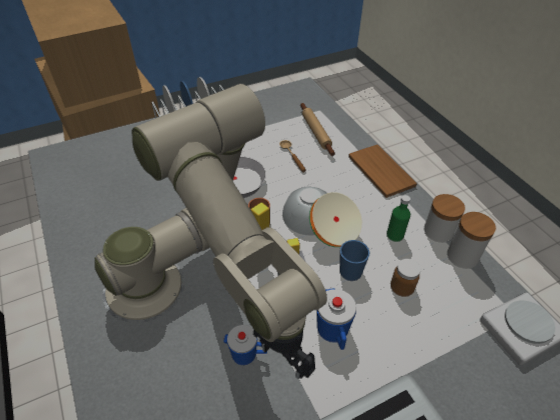

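The scene image shows two yellow thermometers: the smaller at (213,212), sitting in the grey block, and a larger one at (253,190), standing free. The smaller one in the stand fits the description. The jugs are the larger at (138,245) and the smaller at (154,195), and I need the larger. The pan dot is at (384,222), the plate dot at (264,270) and the crock at (198,278).

```bash
cat > h.py <<'E'
import numpy as np,cv2
def load(n):
    z=np.load(n);p,d=z['p'],z['d'];K,R,t=z['K'],z['R'],z['t']
    v,u=np.indices(d.shape);c=np.stack([(u-K[0,2])/K[0,0]*d,(v-K[1,2])/K[1,1]*d,d],-1)
    return p,d,(c-t)@R,K,R,t
def comps(m,W,d,name,amin=12):
    n,l,s,c=cv2.connectedComponentsWithStats((m&(d>0)).astype(np.uint8))
    for i in range(1,n):
        if s[i,4]>=amin:
            P=W[l==i]; print(name,c[i].round(),s[i,4],'med',np.median(P,0).round(4),'lo',np.percentile(P,3,0).round(3),'hi',np.percentile(P,97,0).round(3))
E
python3 - <<'E'
from h import *
for n in('scene0','side0'):
    p,d,W,K,R,t=load(n+'.npz')
    h=cv2.cvtColor(p,cv2.COLOR_RGB2HSV);H,S,V=[h[...,i].astype(int) for i in range(3)]
    print(n,'cam',(-R.T@t).round(3))
    ok=(W[...,2]>-.02)&(W[...,2]<.35)&(W[...,0]<1.1)&(W[...,0]>0)
    comps((H>20)&(H<33)&(S>170)&(V>80)&ok,W,d,'yellow')
    comps(((H<5)|(H>174))&(S>185)&(V>120)&ok,W,d,'red',8)
    comps((H>100)&(H<125)&(S>90)&(V>40)&ok,W,d,'blue',60)
im=cv2.imread('pics/scene0.png');c=im[150:310,90:310];cv2.imwrite('pics/crop1.png',cv2.resize(c,None,fx=3.5,fy=3.5,interpolation=cv2.INTER_CUBIC))
E
```

```text
scene0 cam [ 1.354 -0.202  0.767]
yellow [254. 181.] 555 med [ 0.3937 -0.0492  0.1794] lo [ 0.365 -0.065  0.107] hi [ 0.4   -0.033  0.229]
yellow [213. 209.] 400 med [ 0.4381 -0.1682  0.1393] lo [ 0.415 -0.182  0.085] hi [ 0.443 -0.154  0.176]
red [130. 222.] 52 med [ 0.4501 -0.374   0.1445] lo [ 0.439 -0.385  0.142] hi [ 0.459 -0.363  0.147]
red [383. 221.] 13 med [0.4305 0.3291 0.0051] lo [0.426 0.323 0.001] hi [0.437 0.336 0.008]
red [264. 270.] 34 med [ 0.6294 -0.0751  0.0779] lo [ 0.623 -0.082  0.074] hi [ 0.636 -0.069  0.082]
blue [506. 164.] 853 med [0.4074 0.724  0.1379] lo [0.403 0.671 0.059] hi [0.411 0.802 0.18 ]
blue [498. 186.] 118 med [0.4074 0.7234 0.0566] lo [0.403 0.71  0.02 ] hi [0.411 0.737 0.084]
blue [154. 202.] 545 med [ 0.2221 -0.3334  0.046 ] lo [ 0.202 -0.37   0.004] hi [ 0.242 -0.299  0.08 ]
blue [136. 254.] 1412 med [ 0.4884 -0.3705  0.0665] lo [ 0.429 -0.453  0.008] hi [ 0.499 -0.319  0.108]
blue [198. 278.] 1645 med [ 0.6245 -0.23    0.0723] lo [ 0.561 -0.266  0.012] hi [ 0.643 -0.194  0.104]
side0 cam [ 0.021 -0.886  1.179]
yellow [262. 218.] 197 med [ 0
[... 195 characters left out ...]
13 med [ 0.633  -0.0778  0.0798] lo [ 0.626 -0.083  0.076] hi [ 0.637 -0.071  0.084]
red [339. 301.] 31 med [ 0.4512 -0.383   0.1454] lo [ 0.437 -0.39   0.143] hi [ 0.458 -0.371  0.149]
blue [132.   3.] 299 med [ 4.6530e-01  2.0628e+00 -2.0000e-03] lo [ 0.368  2.044 -0.02 ] hi [0.654 2.084 0.033]
blue [185.  93.] 162 med [0.4005 0.744  0.1462] lo [0.399 0.681 0.086] hi [0.405 0.808 0.183]
blue [353. 259.] 899 med [ 0.601  -0.2341  0.071 ] lo [ 0.558 -0.275  0.018] hi [ 0.638 -0.195  0.106]
blue [333. 331.] 601 med [ 0.4183 -0.4191  0.078 ] lo [ 0.394 -0.462  0.016] hi [ 0.464 -0.376  0.111]
blue [246. 355.] 341 med [ 0.1834 -0.3683  0.0474] lo [ 0.153 -0.376  0.008] hi [ 0.229 -0.35   0.085]
```

View pics/crop1.png

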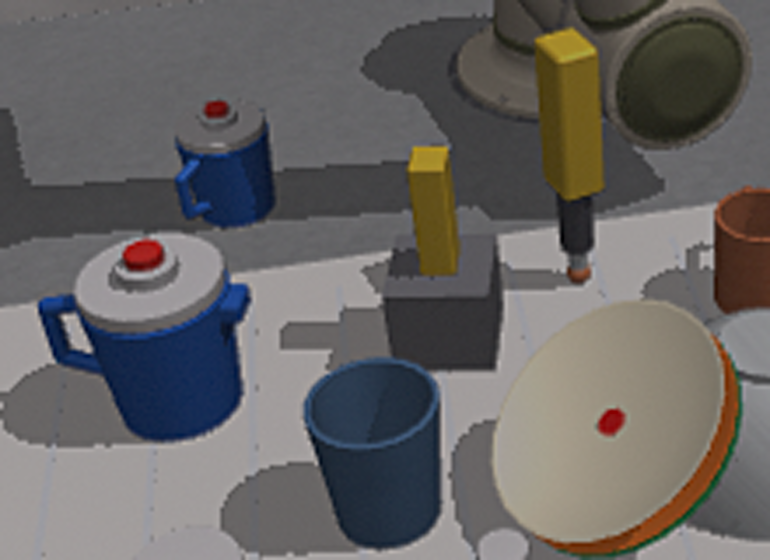

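The crop confirms both choices. The small yellow thermometer hangs in the grey stand at crop (435,210), and the large look-alike stands free at (570,120). The big jug is at (160,330) and the small one at (225,150). Next I'll move the wrist camera over the probe.

```bash
python3 -m handwheel '[[[0,0,-0.1],[0,0,0]],[[0,0,-0.2],[0,0,0]],[[0.08,-0.05,-0.24],[0,0,0]],[[0.16,-0.1,-0.24],[0,0,0]],[[0.24,-0.15,-0.24],[0,0,0]],[[0.32,-0.2,-0.24],[0,0,0]],[[0.4,-0.25,-0.24],[0,0,0]],[[0.48,-0.3,-0.24],[0,0,0]],[[0.53,-0.33,-0.24],[0,0,0]],[[0.53,-0.33,-0.24],[0,0,0]]]' 1
cat > shot.py <<'E'
import sys,numpy as np,cv2
from rig import *
n=sys.argv[1]
for cam in sys.argv[2:]:
    c=camera_params(cam);p,d=get_image(cam);cv2.imwrite(f"pics/{n}_{cam}.png",p[:,:,::-1]);np.savez(f"{n}_{cam}.npz",p=p,d=d,**c)
    print(cam,(-c['R'].T@c['t']).round(4),c['K'][0,0],c['R'][2].round(3))
E
python3 shot.py a wrist; python3 -c "
from rig import *;s=observe();print(s['position'],s['tool_rot'],s['time_s'])"
```

```text
time_s: 1.1
position: [0.3989, -0.2428, 0.3514]
tool_rot: [[0.913, 0.407, 0.0], [0.407, -0.913, 0.001], [0.0, -0.0, -1.0]]
ft_force: [-0.5, 0.4, -0.4]
grip_width: 0.0852
gripper_force: 0.0
wrist [ 0.4756 -0.2084  0.495 ] 363.39900513689014 [-0.294 -0.131 -0.947]
[ 0.39821935 -0.24430052  0.35120903] [[ 9.13977517e-01  4.05764750e-01 -2.56756117e-04]
 [ 4.05764802e-01 -9.13977509e-01  1.95779209e-04]
 [-1.55229015e-04 -2.83120390e-04 -9.99999948e-01]] 1.15
```

View pics/a_wrist.png

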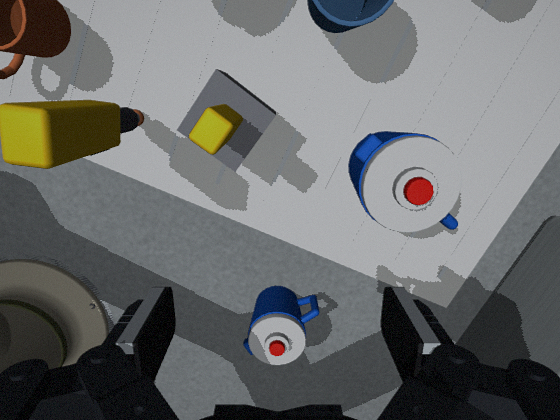

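The wrist view shows the probe's handle top at about (212,130), the stand's top corners near (220,70), (275,115) and (180,130), the big jug's button at (418,190) and part of the crock at the top. I'll measure from this view.

```bash
cat > m.py <<'E'
from h import *
p,d,W,K,R,t=load('a_wrist.npz')
h=cv2.cvtColor(p,cv2.COLOR_RGB2HSV);H,S,V=[h[...,i].astype(int) for i in range(3)]
yel=(H>20)&(H<33)&(S>150)&(V>80)
Z=W[...,2]
reg=np.zeros(d.shape,bool);reg[60:200,170:330]=1
print('board z',np.median(Z[200:260,20:40]),np.median(Z[300:320,300:340]),'drain',np.median(Z[20:60,420:440]),np.median(Z[60:100,280:300]))
def rect(m,name):
    P=W[m];r=cv2.minAreaRect(P[:,:2].astype(np.float32));print(name,m.sum(),np.array(r[0]).round(4),np.array(r[1]).round(4),round(r[2],1),'z',np.percentile(P[:,2],[5,50,95]).round(4),'med',np.median(P,0).round(4))
rect(yel&reg&(Z>.165),'probe top')
rect(yel&reg,'probe all')
rect(reg&(~yel)&(Z>.068)&(Z<.085)&(S<60),'stand top')
red=((H<5)|(H>174))&(S>185)&(V>110)
rr=np.zeros(d.shape,bool);rr[150:230,380:450]=1
rect(red&rr,'vent');rect(red&rr&(Z>np.percentile(Z[red&rr],60)),'vent top')
lid=np.zeros(d.shape,bool);lid[120:250,340:470]=1
m=lid&(S<60)&(Z>.105)&(Z<.135);rect(m,'lid')
E
python3 m.py
```

```text
board z 0.0010671091696196904 0.0015716602111314195 drain 0.0019670140542516054 0.0019370303991820836
probe top 1224 [ 0.4441 -0.1777] [0.0308 0.0824] 66.2 z [0.1746 0.1767 0.178 ] med [ 0.4236 -0.1684  0.1767]
probe all 1234 [ 0.4441 -0.1777] [0.0308 0.0824] 66.2 z [0.1745 0.1767 0.178 ] med [ 0.4238 -0.1683  0.1767]
stand top 3590 [ 0.4225 -0.1678] [0.0801 0.0803] 77.1 z [0.0756 0.077  0.0783] med [ 0.4357 -0.1784  0.077 ]
vent 544 [ 0.4661 -0.2995] [0.1812 0.0258] 76.0 z [0.1454 0.1469 0.1482] med [ 0.4476 -0.374   0.1469]
vent top 218 [ 0.4661 -0.2983] [0.179 0.025] 76.0 z [0.1471 0.1475 0.1485] med [ 0.4467 -0.3742  0.1475]
lid 6174 [ 0.4475 -0.3747] [0.1031 0.1037] 32.6 z [0.1232 0.1249 0.1264] med [ 0.4517 -0.3668  0.1249]
```

```bash
cat >> h.py <<'E'
def cast(uv,z,K,R,t):
    r=np.c_[(uv-[K[0,2],K[1,2]])/[K[0,0],K[1,1]],np.ones(len(uv))]@R;o=-R.T@t
    return o+r*((z-o[2])/r[:,2])[:,None]
E
cat >> m.py <<'E'
print()
m=(yel&reg&(Z>.172)).astype(np.uint8);c=max(cv2.findContours(m,0,1)[0],key=cv2.contourArea)[:,0]
P=cast(c.astype(float),.1765,K,R,t);P2=P[:,:2].astype(np.float32);r=cv2.minAreaRect(P2);print('probe',r)
l=cast(np.array([[212.,130.]]),.1765,K,R,t);print(l)
m=(red&rr).astype(np.uint8);M=cv2.moments(m,True);print('vent',cast(np.array([[M['m10']/M['m00'],M['m01']/M['m00']]]),.147,K,R,t))
E
python3 m.py|tail -4
python3 - <<'E'
# crock and pan, plate from scene
from h import *
for n in('scene0','side0'):
    p,d,W,K,R,t=load(n+'.npz');Z=W[...,2]
    h=cv2.cvtColor(p,cv2.COLOR_RGB2HSV);H,S,V=[h[...,i].astype(int) for i in range(3)]
    ok=np.abs(W[...,:2]-[.605,-.235]).max(-1)<.08
    m=(H>95)&(H<125)&(S>60)&(d>0)&ok&(Z>.098)&(Z<.115);P=W[m]
    print(n,'crock rim',len(P),cv2.minEnclosingCircle(P[:,:2].astype(np.float32)),np.percentile(Z[m],[5,50,95]))
    # plate flat middle: plane fit around the dot
    q=np.linalg.norm(W-[.631,-.0765,.079],axis=-1);m=(q<.045)&(d>0);P=W[m];c=P.mean(0);N=np.linalg.svd(P-c)[2][2];N*=np.sign(N[2]);print('plate',m.sum(),c.round(4),N.round(3),np.degrees(np.arccos(N[2])),np.degrees(np.arctan2(N[1],N[0])))
E
```

```text
probe ((0.4231446385383606, -0.1684322953224182), (0.026946375146508217, 0.03306769207119942), 77.14435577392578)
[[ 0.42438332 -0.16943609  0.1765    ]]
vent [[ 0.44766975 -0.37399457  0.147     ]]
scene0 crock rim 287 ((0.6006203889846802, -0.22964155673980713), 0.04561905562877655) [0.09837444 0.10261995 0.10530912]
plate 853 [ 0.6317 -0.0758  0.0774] [ 0.14  -0.513  0.847] 32.14336796728952 -74.69218985773448
side0 crock rim 168 ((0.5989084839820862, -0.23415610194206238), 0.04780510812997818) [0.09901473 0.10344678 0.10779469]
plate 507 [ 0.6311 -0.0773  0.0793] [ 0.135 -0.513  0.848] 32.02829900060479 -75.21360961801118
```

```bash
cat > calc.py <<'E'
# calc.py x y z yaw [nx ny nz]: target TCP; tool vertical with x at yaw deg, then tilted so that -z = n
import sys,numpy as np
from scipy.spatial.transform import Rotation as Ro
from rig import *
a=list(map(float,sys.argv[1:]));s=observe();R=s['tool_rot']
w=np.radians(a[3]);c,d=np.cos(w),np.sin(w);T=np.array([[c,d,0],[d,-c,0],[0,0,-1]])
if len(a)>4:
    n=np.array(a[4:]);n/=np.linalg.norm(n);v=np.cross([0,0,1],n);v*=np.arcsin(np.linalg.norm(v))/np.linalg.norm(v);T=Ro.from_rotvec(v).as_matrix()@T
print('pos',s['position'].round(4),'t',s['time_s'],'yaw',np.degrees(np.arctan2(R[1,0],R[0,0])).round(1),'q',s['q'].round(1),'f',s['ft_force'].round(1),'grip',s['grip_width'].round(4),s['gripper_force'].round(1))
print('shift',(R.T@(np.array(a[:3])-s['position'])/.5).round(4),'turn',(Ro.from_matrix(R.T@T).as_rotvec()/np.pi).round(4))
E
python3 calc.py .4231 -.1684 .25 -12.9;python3 calc.py .4231 -.1684 .128 -12.9
```

```text
Traceback (most recent call last):
  File "calc.py", line 9, in <module>
    print('pos',s['position'].round(4),'t',s['time_s'],'yaw',np.degrees(np.arctan2(R[1,0],R[0,0])).round(1),'q',s['q'].round(1),'f',s['ft_force'].round(1),'grip',s['grip_width'].round(4),s['gripper_force'].round(1))
                                                                                                                                                                  ^^^^^^^^^^^^^^^^^^^^^
AttributeError: 'float' object has no attribute 'round'
Traceback (most recent call last):
  File "calc.py", line 9, in <module>
    print('pos',s['position'].round(4),'t',s['time_s'],'yaw',np.degrees(np.arctan2(R[1,0],R[0,0])).round(1),'q',s['q'].round(1),'f',s['ft_force'].round(1),'grip',s['grip_width'].round(4),s['gripper_force'].round(1))
                                                                                                                                                                  ^^^^^^^^^^^^^^^^^^^^^
AttributeError: 'float' object has no attribute 'round'
```

```bash
sed -i "s/s\['grip_width'\].round(4),s\['gripper_force'\].round(1)/s['grip_width'],s['gripper_force']/" calc.py
python3 calc.py .4231 -.1684 .25 -12.9;python3 calc.py .4231 -.1684 .128 -12.9|tail -1
```

```text
pos [ 0.3982 -0.2443  0.3512] t 1.15 yaw 23.9 q [-46.1   9.7  72.   -0.   98.4  20. ] f [-0.2 -0.2 -1.5] grip 0.08558394981419166 0.0
shift [ 0.1071 -0.1185  0.2024] turn [-1.000e-04  1.000e-04  2.047e-01]
shift [ 0.1071 -0.1184  0.4464] turn [-1.000e-04  1.000e-04  2.047e-01]
```

```bash
python3 -m handwheel '[[[0.03,-0.03,0.05],[0,0,0.04]],[[0.06,-0.06,0.1],[0,0,0.08]],[[0.08,-0.09,0.15],[0,0,0.12]],[[0.1,-0.11,0.18],[0,0,0.16]],[[0.107,-0.118,0.2],[0,0,0.205]],[[0.107,-0.118,0.2],[0,0,0.205]],[[0.107,-0.118,0.2],[0,0,0.205]],[[0.107,-0.118,0.2],[0,0,0.205]]]' >/dev/null; python3 calc.py .4231 -.1684 .128 -12.9
```

```text
pos [ 0.4229 -0.1709  0.2519] t 1.95 yaw -13.0 q [-36.9  11.4  86.   -0.   82.5  66.1] f [ 0.4 -0.6 -0.5] grip 0.0854136893812222 0.0
shift [-0.0009 -0.0051  0.2478] turn [ 0.0002 -0.0003 -0.0007]
```

```bash
python3 -m handwheel '[[[0,-0.004,0.05],[0,0,0]],[[0,-0.004,0.11],[0,0,0]],[[0,-0.004,0.17],[0,0,0]],[[0,-0.004,0.22],[0,0,0]],[[0,-0.004,0.246],[0,0,0]],[[0,-0.004,0.246],[0,0,0]],[[0,-0.004,0.246],[0,0,0]]]'; python3 calc.py .4231 -.1684 .128 -12.9;  python3 -m handwheel '[[[0,0,0],[0,0,0]],[[0,0,0],[0,0,0]],[[0,0,0],[0,0,0]],[[0,0,0],[0,0,0]],[[0,0,0],[0,0,0]],[[0,0,0],[0,0,0]],[[0,0,0],[0,0,0]]]' 0 50;python3 calc.py .4231 -.1684 .128 -12.9
```

```text
time_s: 2.65
position: [0.4237, -0.1687, 0.1291]
tool_rot: [[0.974, -0.227, 0.001], [-0.227, -0.974, -0.001], [0.001, 0.0, -1.0]]
ft_force: [-0.0, 0.1, 0.2]
grip_width: 0.0854
gripper_force: 0.0
pos [ 0.4237 -0.1687  0.1291] t 2.65 yaw -13.1 q [-36.6  19.   98.1  -0.   62.9  66.5] f [-0.   0.1  0.2] grip 0.08538268434739105 0.0
shift [-0.0012 -0.0003  0.0022] turn [ 0.0002 -0.0003 -0.0011]
time_s: 3.35
position: [0.4235, -0.1682, 0.1287]
tool_rot: [[0.974, -0.227, 0.001], [-0.227, -0.974, -0.0], [0.001, 0.0, -1.0]]
ft_force: [-0.3, 0.5, 5.1]
grip_width: 0.0272
gripper_force: 50.9
pos [ 0.4235 -0.1682  0.1287] t 3.35 yaw -13.1 q [-36.6  19.   98.1  -0.   62.8  66.5] f [-0.3  0.5  5.1] grip 0.027239200869407093 50.9373539686203
shift [-0.0006  0.0006  0.0013] turn [ 0.0001 -0.0002 -0.0013]
```

```bash
python3 -m handwheel '[[[0,0,-0.03],[0,0,0]],[[0,0,-0.08],[0,0,0]],[[0,0,-0.14],[0,0,0]],[[0,0,-0.21],[0,0,0]],[[0,0,-0.29],[0,0,0]],[[0,0,-0.37],[0,0,0]],[[0,0,-0.45],[0,0,0]],[[0,0,-0.5],[0,0,0]],[[0,0,-0.52],[0,0,0]],[[0,0,-0.52],[0,0,0]]]' ; python3 calc.py .40 .29 .389 30
```

```text
time_s: 4.35
position: [0.4234, -0.1681, 0.3883]
tool_rot: [[0.974, -0.227, 0.001], [-0.227, -0.974, -0.0], [0.001, 0.0, -1.0]]
ft_force: [0.6, -0.1, -2.0]
grip_width: 0.0272
gripper_force: 50.4
pos [ 0.4234 -0.1681  0.3883] t 4.35 yaw -13.1 q [-36.6   8.   68.2   0.  103.8  66.5] f [ 0.6 -0.1 -2. ] grip 0.027193369703910068 50.36016047000885
shift [-0.2538 -0.8816 -0.0017] turn [ 1.000e-04 -1.000e-04 -2.396e-01]
```

```bash
python3 -m handwheel '[[[-0.015,-0.05,0],[0,0,-0.015]],[[-0.04,-0.14,0],[0,0,-0.04]],[[-0.067,-0.23,0],[0,0,-0.065]],[[-0.09,-0.32,0],[0,0,-0.09]],[[-0.118,-0.41,0],[0,0,-0.115]],[[-0.145,-0.5,0],[0,0,-0.14]],[[-0.17,-0.59,0],[0,0,-0.165]],[[-0.196,-0.68,0],[0,0,-0.19]],[[-0.222,-0.77,0],[0,0,-0.215]],[[-0.24,-0.83,0],[0,0,-0.24]]]' >/dev/null
 python3 -m handwheel '[[[0,0,0],[0,0,0]],[[0,0,0],[0,0,0]],[[0,0,0],[0,0,0]],[[0,0,0],[0,0,0]]]'; python3 shot.py b wrist; python3 calc.py .40 .29 .389 30
python3 - <<'E'
from h import *
p,d,W,K,R,t=load('b_wrist.npz');Z=W[...,2]
h=cv2.cvtColor(p,cv2.COLOR_RGB2HSV);H,S,V=[h[...,i].astype(int) for i in range(3)]
comps(((H<5)|(H>174))&(S>185)&(V>90),W,d,'red',8)
comps((H>20)&(H<33)&(S>150)&(V>80),W,d,'yellow')
E
```

```text
time_s: 5.75
position: [0.4009, 0.2625, 0.388]
tool_rot: [[0.866, 0.499, -0.001], [0.499, -0.866, -0.0], [-0.001, -0.0, -1.0]]
ft_force: [-0.4, 0.2, -1.6]
grip_width: 0.0273
gripper_force: 50.3
wrist [0.4738 0.3046 0.5315] 363.39900513689014 [-0.28  -0.161 -0.946]
pos [0.401  0.2625 0.3881] t 5.8 yaw 30.0 q [ 19.   10.7  64.9  -0.  104.5  79.1] f [ 0.2 -0.  -0.8] grip 0.027569620998969546 50.281943678855896
shift [ 0.0258 -0.0486 -0.0017] turn [ 0.      0.0001 -0.0002]
red [249. 109.] 148 med [0.4334 0.3277 0.0075] lo [0.425 0.32  0.006] hi [0.441 0.335 0.009]
yellow [277. 319.] 12847 med [0.4109 0.2674 0.4342] lo [0.388 0.251 0.354] hi [0.42  0.281 0.437]
yellow [505. 334.] 4456 med [ 0.3802 -0.0374  0.196 ] lo [ 0.355 -0.063  0.114] hi [ 0.397 -0.03   0.231]
```

View pics/b_wrist.png

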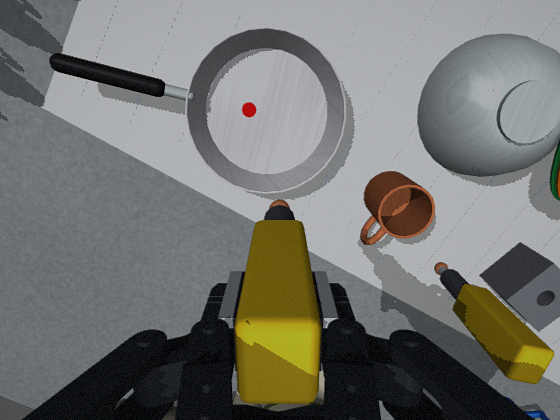

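The dot is at (249,109), clear of the pan's rim, and the thermometer hangs straight in the hand with its tip at (279,204).

```bash
python3 - <<'E'
from h import *
p,d,W,K,R,t=load('b_wrist.npz')
T=W[199:211,272:287].reshape(-1,3);T=T[(T[:,2]>.2)&(T[:,2]<.32)];print('tip pts',len(T),np.median(T,0),T.min(0),T.max(0))
print('expected tip px',[(q:=K@(R@np.array(x)+t))[:2]/q[2] for x in([.401,.2625,.2695],)])
print('cast 279,204 at tip',cast(np.array([[279.,205.]]),.27,K,R,t))
E
python3 calc.py .4334 .3277 .170 30
```

```text
tip pts 156 [0.40815204 0.26613596 0.29151483] [0.40249483 0.25902701 0.26811608] [0.41167052 0.27075728 0.30431538]
expected tip px [array([277.86459885, 208.85701925])]
cast 279,204 at tip [[0.40420708 0.26336437 0.27      ]]
pos [0.401  0.2625 0.3881] t 5.8 yaw 30.0 q [ 19.   10.7  64.9  -0.  104.5  79.1] f [ 0.2 -0.  -0.8] grip 0.027569620998969546 50.281943678855896
shift [ 0.1215 -0.0805  0.4362] turn [ 0.      0.0001 -0.0002]
```

```bash
python3 -m handwheel '[[[0.05,-0.03,0.03],[0,0,0]],[[0.1,-0.065,0.09],[0,0,0]],[[0.12,-0.08,0.16],[0,0,0]],[[0.12,-0.08,0.24],[0,0,0]],[[0.12,-0.08,0.32],[0,0,0]],[[0.12,-0.08,0.39],[0,0,0]],[[0.12,-0.08,0.42],[0,0,0]],[[0.12,-0.08,0.435],[0,0,0]],[[0.12,-0.08,0.435],[0,0,0]],[[0.12,-0.08,0.435],[0,0,0]]]'; python3 calc.py .4324 .3272 .136 30
```

```text
time_s: 6.8
position: [0.4333, 0.328, 0.1719]
tool_rot: [[0.866, 0.501, 0.002], [0.501, -0.866, 0.001], [0.002, 0.0, -1.0]]
ft_force: [0.2, 0.1, -1.5]
grip_width: 0.0277
gripper_force: 50.2
pos [0.4333 0.328  0.1719] t 6.8 yaw 30.0 q [24.6 24.  81.2  0.  74.7 84.6] f [ 0.2  0.1 -1.5] grip 0.027662828690085742 50.21818399429321
shift [-0.0025  0.0006  0.0718] turn [ 0.0001 -0.0006  0.0002]
```

```bash
python3 -m handwheel '[[[0,0,0.02],[0,0,0]],[[-0.002,0,0.045],[0,0,0]],[[-0.002,0,0.065],[0,0,0]],[[-0.002,0,0.074],[0,0,0]],[[-0.002,0,0.074],[0,0,0]],[[-0.002,0,0.074],[0,0,0]]]' | grep -E 'time|pos|ft'; python3 -m handwheel '[[[0,0,0.003],[0,0,0]],[[0,0,0.006],[0,0,0]],[[0,0,0.006],[0,0,0]],[[0,0,0.006],[0,0,0]]]'| grep -E 'pos|ft'
```

```text
time_s: 7.4
position: [0.432, 0.3277, 0.1342]
ft_force: [-1.0, 0.2, -1.7]
position: [0.4321, 0.3277, 0.1312]
ft_force: [0.8, 0.4, 1.2]
```

```bash
python3 -m handwheel '[[[0,0,0.003],[0,0,0]],[[0,0,0.003],[0,0,0]],[[0,0,0.003],[0,0,0]],[[0,0,0.003],[0,0,0]],[[0,0,0.003],[0,0,0]]]'| grep -E 'pos|ft';python3 -m handwheel '[[[0,0,0],[0,0,0]],[[0,0,0],[0,0,0]],[[0,0,0],[0,0,0]],[[0,0,0],[0,0,0]],[[0,0,0],[0,0,0]],[[0,0,0],[0,0,0]],[[0,0,0],[0,0,0]]]'| grep -E 'time|pos|ft'
python3 -m handwheel '[[[0,0,-0.01],[0,0,0]],[[0,0,-0.04],[0,0,0]],[[0,0,-0.1],[0,0,0]],[[0,0,-0.18],[0,0,0]],[[0,0,-0.26],[0,0,0]],[[0,0,-0.34],[0,0,0]],[[0,0,-0.42],[0,0,0]],[[0,0,-0.42],[0,0,0]],[[0,0,-0.42],[0,0,0]]]'| grep -E 'time|pos|ft'
python3 shot.py c scene wrist
python3 - <<'E'
from h import *
p,d,W,K,R,t=load('c_scene.npz')
h=cv2.cvtColor(p,cv2.COLOR_RGB2HSV);H,S,V=[h[...,i].astype(int) for i in range(3)]
comps(((H<5)|(H>174))&(S>185)&(V>120)&(W[...,2]<.3),W,d,'red',8)
E
python3 calc.py .66 -.13 .34 -12.9 .137 -.513 .848
```

```text
position: [0.432, 0.3276, 0.1295]
ft_force: [0.9, -0.1, 2.5]
time_s: 9.0
position: [0.4319, 0.3276, 0.1293]
ft_force: [1.5, 1.6, 2.4]
time_s: 9.9
position: [0.4312, 0.3273, 0.3388]
ft_force: [-0.9, -0.7, -2.0]
scene [ 1.3544 -0.2016  0.7668] 422.83609940017624 [-0.795  0.186 -0.578]
wrist [0.5042 0.3697 0.4811] 363.39900513689014 [-0.282 -0.163 -0.945]
red [151. 180.] 15 med [ 0.1905 -0.3334  0.1064] lo [ 0.18  -0.34   0.105] hi [ 0.196 -0.326  0.108]
red [130. 222.] 52 med [ 0.4492 -0.3743  0.1444] lo [ 0.438 -0.385  0.142] hi [ 0.46  -0.363  0.146]
red [383. 221.] 13 med [0.4324 0.3283 0.0057] lo [0.427 0.322 0.004] hi [0.438 0.335 0.007]
red [264. 270.] 33 med [ 0.6306 -0.0748  0.0787] lo [ 0.624 -0.082  0.075] hi [ 0.637 -0.069  0.083]
pos [0.4311 0.3273 0.3375] t 10.0 yaw 30.1 q [24.7 18.1 62.7  0.  99.4 84.6] f [-0.4 -0.2 -2.2] grip 0.027442031507797233 50.46752750873566
shift [-0.062   1.0208 -0.0052] turn [ 0.1815 -0.0189  0.2319]
```

```bash
python3 calc.py .6 .0 .37 -12.9|tail -1;  python3 - <<'E'
from h import *
p,d,W,K,R,t=load('side0.npz');Z=W[...,2]
q=np.linalg.norm(W[...,:2]-[.66,-.2],axis=-1)
h=cv2.cvtColor(p,cv2.COLOR_RGB2HSV);H,S=h[...,0].astype(int),h[...,1]
comps((H>55)&(H<80)&(S>90)&(Z<.3),W,d,'green',60)
E
```

```text
shift [-0.0358  0.7357 -0.0652] turn [0.0004 0.0014 0.2387]
green [398. 223.] 564 med [ 0.7994 -0.1872  0.0895] lo [ 0.785 -0.201  0.013] hi [ 0.825 -0.162  0.151]
```

```bash
python3 -m handwheel '[[[0,0.05,-0.03],[0,0,0]],[[-0.01,0.14,-0.065],[0,0,0.04]],[[-0.02,0.23,-0.065],[0,0,0.07]],[[-0.02,0.32,-0.065],[0,0,0.1]],[[-0.03,0.41,-0.065],[0,0,0.13]],[[-0.03,0.5,-0.065],[0,0,0.16]],[[-0.036,0.59,-0.065],[0,0,0.19]],[[-0.036,0.67,-0.065],[0,0,0.22]],[[-0.036,0.735,-0.065],[0,0,0.239]],[[-0.036,0.735,-0.065],[0,0,0.239]]]'| grep -E 'time|pos|ft'
python3 calc.py .6571 -.1723 .2875 -12.9 .137 -.513 .848
```

```text
time_s: 11.0
position: [0.6014, -0.003, 0.3684]
ft_force: [-0.1, 1.3, -1.9]
pos [ 0.6014 -0.003   0.3684] t 11.0 yaw -13.3 q [-11.5  24.9  47.4  -0.  108.   91.7] f [-0.1  1.3 -1.9] grip 0.027495746936308803 50.399492383003235
shift [0.187  0.3037 0.161 ] turn [ 0.1574 -0.0819 -0.0026]
```

```bash
python3 -m handwheel '[[[0.03,0.05,0],[0,0,0]],[[0.06,0.1,0.02],[0.026,-0.013,0]],[[0.09,0.15,0.05],[0.052,-0.027,0]],[[0.12,0.2,0.08],[0.078,-0.04,0]],[[0.15,0.25,0.11],[0.105,-0.054,0]],[[0.17,0.28,0.14],[0.13,-0.068,0]],[[0.187,0.304,0.161],[0.157,-0.082,-0.003]],[[0.187,0.304,0.161],[0.157,-0.082,-0.003]],[[0.187,0.304,0.161],[0.157,-0.082,-0.003]],[[0.187,0.304,0.161],[0.157,-0.082,-0.003]]]'| grep -E 'time|pos|ft'
python3 shot.py d wrist
python3 calc.py .6571 -.1723 .2375 -12.9 .137 -.513 .848
python3 - <<'E'
from h import *
p,d,W,K,R,t=load('d_wrist.npz')
h=cv2.cvtColor(p,cv2.COLOR_RGB2HSV);H,S,V=[h[...,i].astype(int) for i in range(3)]
comps(((H<5)|(H>174))&(S>185)&(V>90)&(W[...,2]<.3),W,d,'red',8)
q=np.linalg.norm(W-[.6315,-.0763,.079],axis=-1);m=(q<.045)&(d>0);P=W[m];c=P.mean(0);N=np.linalg.svd(P-c)[2][2];N*=np.sign(N[2]);print('plate',m.sum(),c.round(4),N.round(3))
m=(H>95)&(H<125)&(S>60)&(d>0)&(W[...,2]>.098)&(W[...,2]<.112)&(np.abs(W[...,:2]-[.6,-.232]).max(-1)<.07)
P=W[m];print('crock',len(P), cv2.minEnclosingCircle(P[:,:2].astype(np.float32)) if len(P) else 0)
E
```

```text
time_s: 12.0
position: [0.6574, -0.1671, 0.2924]
ft_force: [-0.7, 0.9, -1.8]
wrist [ 0.7572 -0.2513  0.3947] 363.39900513689014 [-0.438  0.529 -0.727]
pos [ 0.6573 -0.167   0.2928] t 12.05 yaw -8.7 q [-32.3  44.8  28.7  26.9 127.7  82.6] f [ 1.   0.5 -1.3] grip 0.027757159463774432 50.348573327064514
shift [0.0277 0.0609 0.0888] turn [ 0.0014 -0.001   0.0036]
red [306. 164.] 262 med [ 0.6313 -0.0759  0.0805] lo [ 0.623 -0.083  0.076] hi [ 0.64  -0.069  0.085]
red [163. 251.] 32 med [0.4327 0.327  0.0079] lo [0.425 0.32  0.007] hi [0.44  0.335 0.009]
plate 5877 [ 0.6328 -0.0768  0.0793] [ 0.14  -0.512  0.848]
crock 3018 ((0.6001202464103699, -0.23035569489002228), 0.04519285634160042)
```

View pics/d_wrist.png

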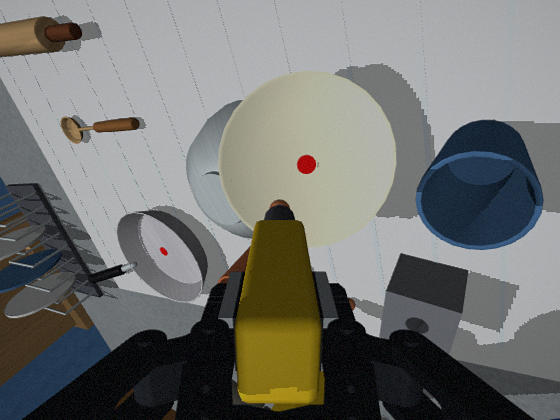

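The dot is at (306,164), about 30 mm to the side of the current axis as intended, and the tip is at (280,205), in free air. I'll line up on the dot's normal and advance.

```bash
python3 calc.py .6573 -.1716 .2386 -12.9 .139 -.512 .848;python3 -m handwheel '[[[0.01,0.02,0.01],[0,0,0]],[[0.02,0.04,0.04],[0,0,0]],[[0.027,0.06,0.07],[0,0,0]],[[0.027,0.06,0.086],[0,0,0]],[[0.027,0.06,0.086],[0,0,0]],[[0.027,0.06,0.086],[0,0,0]],[[0.027,0.06,0.086],[0,0,0]]]'| grep -E 'time|pos|ft'
python3 calc.py .6501 -.1449 .1943 -12.9 .139 -.512 .848
```

```text
pos [ 0.6573 -0.167   0.2928] t 12.05 yaw -8.7 q [-32.3  44.8  28.7  26.9 127.7  82.6] f [ 1.   0.5 -1.3] grip 0.027757159463774432 50.348573327064514
shift [0.0273 0.0586 0.0876] turn [ 0.0009 -0.0015  0.0038]
time_s: 12.75
position: [0.6572, -0.174, 0.2386]
ft_force: [-0.8, 0.8, -1.4]
pos [ 0.6572 -0.174   0.2386] t 12.75 yaw -8.8 q [-32.7  45.7  35.4  24.5 121.   78.3] f [-0.8  0.8 -1.4] grip 0.027509126408529278 50.36620259284973
shift [-0.001  -0.0043  0.1069] turn [ 0.0006 -0.0017  0.0033]
```

```bash
python3 -m handwheel '[[[0,-0.002,0.03],[0,0,0]],[[-0.001,-0.004,0.07],[0,0,0]],[[-0.001,-0.004,0.095],[0,0,0]],[[-0.001,-0.004,0.105],[0,0,0]],[[-0.001,-0.004,0.105],[0,0,0]],[[-0.001,-0.004,0.105],[0,0,0]]]'| grep -E 'time|pos|ft'
python3 calc.py .6489 -.1407 .1873 -12.9 .139 -.512 .848;python3 -m handwheel '[[[0,0,0.005],[0,0,0]],[[0,0,0.01],[0,0,0]],[[0,0,0.01],[0,0,0]],[[0,0,0.01],[0,0,0]]]'| grep -E 'time|pos|ft'
```

```text
time_s: 13.35
position: [0.6502, -0.1459, 0.1948]
ft_force: [-0.9, 0.3, -1.5]
pos [ 0.6502 -0.1459  0.1948] t 13.35 yaw -8.8 q [-31.2  44.6  44.7  23.4 112.9  76.2] f [-0.9  0.3 -1.5] grip 0.02747846252893954 50.4354590177536
shift [-0.0004 -0.0012  0.0185] turn [ 0.0005 -0.0016  0.0032]
time_s: 13.75
position: [0.6492, -0.143, 0.1897]
ft_force: [1.0, 0.2, -1.5]
```

```bash
python3 -m handwheel '[[[0,-0.001,0.004],[0,0,0]],[[0,-0.001,0.008],[0,0,0]],[[0,-0.001,0.008],[0,0,0]],[[0,-0.001,0.008],[0,0,0]]]'| grep -E 'time|pos|ft'; python3 -m handwheel '[[[0,0,0.003],[0,0,0]],[[0,0,0.003],[0,0,0]],[[0,0,0.003],[0,0,0]]]'| grep -E 'time|pos|ft'
```

```text
time_s: 14.15
position: [0.6488, -0.1405, 0.1867]
ft_force: [0.7, -0.2, -0.7]
time_s: 14.45
position: [0.6487, -0.1398, 0.1854]
ft_force: [0.7, -1.5, 1.2]
```

```bash
python3 -m handwheel '[[[0,0,0.002],[0,0,0]],[[0,0,0.002],[0,0,0]],[[0,0,0.002],[0,0,0]],[[0,0,0.002],[0,0,0]],[[0,0,0.002],[0,0,0]]]'| grep -E 'time|pos|ft';python3 -m handwheel '[[[0,0,0],[0,0,0]],[[0,0,0],[0,0,0]],[[0,0,0],[0,0,0]],[[0,0,0],[0,0,0]],[[0,0,0],[0,0,0]],[[0,0,0],[0,0,0]]]'| grep -E 'time|pos|ft'
```

```text
time_s: 14.95
position: [0.6485, -0.1392, 0.1845]
ft_force: [0.8, -3.4, 0.9]
time_s: 15.55
position: [0.6485, -0.1392, 0.1844]
ft_force: [1.5, -1.6, 1.5]
```

```bash
python3 shot.py e wrist scene; python3 -c "
import cv2,numpy as np
a=cv2.imread('pics/e_wrist.png')[130:250,200:360];b=cv2.imread('pics/e_scene.png')[140:320,180:340]
a=cv2.resize(a,(480,360));b=cv2.resize(b,(320,360));cv2.imwrite('pics/e.png',np.hstack([a,b]))"
```

```text
wrist [ 0.7482 -0.2237  0.2864] 363.39900513689014 [-0.438  0.531 -0.726]
scene [ 1.3544 -0.2016  0.7668] 422.83609940017624 [-0.795  0.186 -0.578]
```

View pics/e.png

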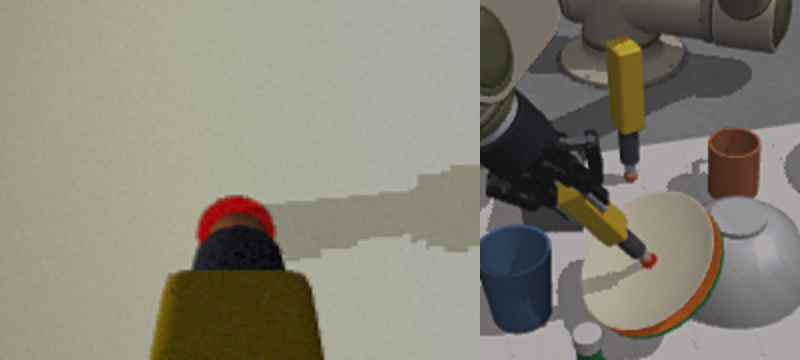

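The tip sits centred on the red dot in both views and square to the plate. I'll retract.

```bash
python3 -m handwheel '[[[0,0,-0.01],[0,0,0]],[[0,0,-0.05],[0,0,0]],[[0,0,-0.12],[0,0,0]],[[0,0,-0.19],[0,0,0]],[[0,0,-0.24],[0,0,0]],[[0,0,-0.28],[0,0,0]],[[0,0,-0.28],[0,0,0]],[[0,0,-0.28],[0,0,0]]]'| grep -E 'time|pos|ft';python3 calc.py .4477 -.374 .34 -13
```

```text
time_s: 16.45
position: [0.6675, -0.2105, 0.302]
ft_force: [-0.0, -0.3, -1.7]
pos [ 0.6675 -0.2105  0.302 ] t 16.45 yaw -8.7 q [-34.6  49.7  17.2  28.9 134.8  84.5] f [-0.  -0.3 -1.7] grip 0.02736114623897191 50.47570288181305
shift [-0.3916  0.3511 -0.1713] turn [-0.1572  0.0826  0.0032]
```

```bash
python3 -m handwheel '[[[-0.04,0.035,-0.017],[-0.016,0.008,0]],[[-0.09,0.08,-0.04],[-0.035,0.018,0]],[[-0.14,0.125,-0.06],[-0.055,0.028,0]],[[-0.19,0.17,-0.085],[-0.075,0.04,0]],[[-0.24,0.215,-0.105],[-0.095,0.05,0]],[[-0.29,0.26,-0.127],[-0.12,0.063,0.002]],[[-0.34,0.305,-0.15],[-0.14,0.073,0.003]],[[-0.38,0.34,-0.167],[-0.157,0.083,0.003]],[[-0.39,0.35,-0.171],[-0.157,0.083,0.003]],[[-0.39,0.35,-0.171],[-0.157,0.083,0.003]]]'| grep -E 'time|pos|ft'
python3 -m handwheel '[[[0,0,0],[0,0,0]],[[0,0,0],[0,0,0]]]'>/dev/null; python3 shot.py f wrist;python3 calc.py .4477 -.374 .29 -13
python3 - <<'E'
from h import *
p,d,W,K,R,t=load('f_wrist.npz')
h=cv2.cvtColor(p,cv2.COLOR_RGB2HSV);H,S,V=[h[...,i].astype(int) for i in range(3)]
comps(((H<5)|(H>174))&(S>185)&(V>90)&(W[...,2]<.3),W,d,'red',8)
E
```

```text
time_s: 17.45
position: [0.4478, -0.3731, 0.3403]
ft_force: [0.3, -0.3, -1.2]
wrist [ 0.5307 -0.3913  0.4838] 363.39900513689014 [-0.313  0.073 -0.947]
pos [ 0.4493 -0.3732  0.3402] t 17.7 yaw -12.9 q [-5.140e+01  2.270e+01  5.530e+01  1.000e-01  1.019e+02  5.160e+01] f [-0.2  0.6 -2.3] grip 0.027147110092466058 50.387157797813416
shift [-0.0029  0.0023  0.1004] turn [-0.0004 -0.0006  0.0004]
red [281. 186.] 586 med [ 0.4479 -0.3753  0.1468] lo [ 0.436 -0.387  0.145] hi [ 0.459 -0.364  0.148]
```

```bash
python3 -m handwheel '[[[-0.003,0.004,0.03],[0,0,0]],[[-0.003,0.004,0.07],[0,0,0]],[[-0.003,0.004,0.1],[0,0,0]],[[-0.003,0.004,0.115],[0,0,0]],[[-0.003,0.004,0.12],[0,0,0]],[[-0.003,0.004,0.12],[0,0,0]],[[-0.003,0.004,0.12],[0,0,0]]]'| grep -E 'time|pos|ft'
python3 -m handwheel '[[[0,0,0.004],[0,0,0]],[[0,0,0.008],[0,0,0]],[[0,0,0.012],[0,0,0]],[[0,0,0.016],[0,0,0]],[[0,0,0.02],[0,0,0]],[[0,0,0.02],[0,0,0]],[[0,0,0.02],[0,0,0]]]'| grep -E 'time|pos|ft'
```

```text
time_s: 18.4
position: [0.447, -0.3755, 0.2818]
ft_force: [-0.2, 0.0, -1.5]
time_s: 19.1
position: [0.4468, -0.3754, 0.2711]
ft_force: [-0.2, 0.1, 0.3]
```

```bash
python3 -m handwheel '[[[0.001,0,0.003],[0,0,0]],[[0.001,0,0.006],[0,0,0]],[[0.001,0,0.006],[0,0,0]],[[0.001,0,0.006],[0,0,0]]]'| grep -E 'pos|ft'
python3 -m handwheel '[[[0,0,0.003],[0,0,0]],[[0,0,0.005],[0,0,0]],[[0,0,0.005],[0,0,0]],[[0,0,0.005],[0,0,0]]]'| grep -E 'time|pos|ft'
```

```text
position: [0.4473, -0.3755, 0.268]
ft_force: [-1.3, 0.3, 1.3]
time_s: 19.9
position: [0.4473, -0.3756, 0.2655]
ft_force: [-0.8, -0.4, 1.4]
```

```bash
python3 -m handwheel '[[[0,0,0.002],[0,0,0]],[[0,0,0.003],[0,0,0]],[[0,0,0.003],[0,0,0]],[[0,0,0.003],[0,0,0]]]'| grep -E 'pos|ft'
python3 -m handwheel '[[[0,0,0],[0,0,0]],[[0,0,0],[0,0,0]],[[0,0,0],[0,0,0]],[[0,0,0],[0,0,0]],[[0,0,0],[0,0,0]],[[0,0,0],[0,0,0]],[[0,0,0],[0,0,0]],[[0,0,0],[0,0,0]]]'| grep -E 'time|pos|ft'
python3 shot.py g wrist scene; python3 -c "
import cv2,numpy as np
a=cv2.imread('pics/g_wrist.png')[130:250,200:360];b=cv2.imread('pics/g_scene.png')[140:320,60:220]
a=cv2.resize(a,(480,360));b=cv2.resize(b,(320,360));cv2.imwrite('pics/g.png',np.hstack([a,b]))"
```

```text
position: [0.4473, -0.3755, 0.2641]
ft_force: [-1.4, -0.0, 3.0]
time_s: 21.1
position: [0.4473, -0.3755, 0.264]
ft_force: [-1.9, 0.1, 1.7]
wrist [ 0.5286 -0.3935  0.4079] 363.39900513689014 [-0.311  0.072 -0.948]
scene [ 1.3544 -0.2016  0.7668] 422.83609940017624 [-0.795  0.186 -0.578]
```

View pics/g.png

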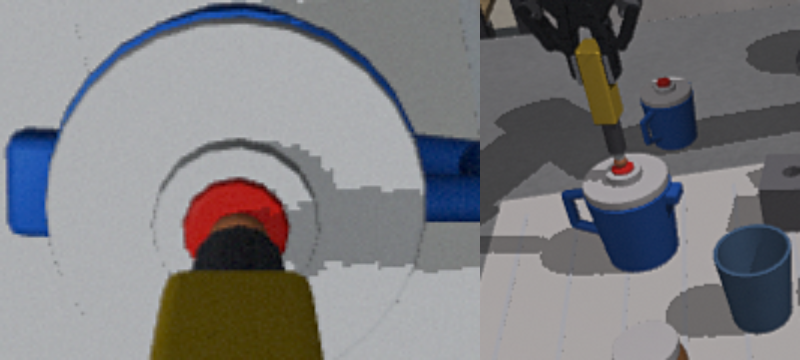

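The tip is on the red button, off centre by only a few mm, with the button down. The jug hasn't moved. Next I'll lift off and go to the crock.

```bash
python3 -m handwheel '[[[0,0,-0.01],[0,0,0]],[[0,0,-0.03],[0,0,0]],[[0,0,-0.07],[0,0,0]],[[0,0,-0.13],[0,0,0]],[[0,0,-0.17],[0,0,0]],[[0,0,-0.18],[0,0,0]],[[0,0,-0.18],[0,0,0]]]'| grep -E 'time|pos|ft';python3 calc.py .6 -.231 .28 -13;python3 - <<'E'
from h import *
p,d,W,K,R,t=load('g_wrist.npz')
for n in('c_scene','d_wrist'):
    p,d,W,K,R,t=load(n+'.npz');h=cv2.cvtColor(p,cv2.COLOR_RGB2HSV);H,S=h[...,0].astype(int),h[...,1]
    m=(H>95)&(H<125)&(S>60)&(d>0)&(W[...,2]>.095)&(np.abs(W[...,:2]-[.6,-.232]).max(-1)<.07)&(W[...,2]<.115);P=W[m];print(n,P[:,:2].min(0),P[:,:2].max(0))
E
```

```text
time_s: 21.9
position: [0.4471, -0.3753, 0.3542]
ft_force: [-0.6, 0.1, -2.9]
pos [ 0.4471 -0.3753  0.3542] t 21.9 yaw -13.0 q [-5.170e+01  2.250e+01  5.340e+01  1.000e-01  1.039e+02  5.130e+01] f [-0.6  0.1 -2.9] grip 0.027384594911929717 50.51652431488037
shift [ 0.2326 -0.35    0.1491] turn [ 0.     -0.0011  0.0001]
c_scene [ 0.55495079 -0.27248922] [ 0.64630804 -0.18652696]
d_wrist [ 0.55564354 -0.27509166] [ 0.6451978  -0.18614306]
```

Crock centre is (0.600, -0.230).

```bash
python3 -m handwheel '[[[0.03,-0.045,0],[0,0,0]],[[0.07,-0.105,0.02],[0,0,0]],[[0.11,-0.165,0.05],[0,0,0]],[[0.15,-0.225,0.08],[0,0,0]],[[0.19,-0.285,0.11],[0,0,0]],[[0.22,-0.33,0.13],[0,0,0]],[[0.232,-0.351,0.149],[0,0,0]],[[0.232,-0.351,0.149],[0,0,0]],[[0.232,-0.351,0.149],[0,0,0]]]'| grep -E 'time|pos|ft';python3 calc.py .6 -.2305 .15 -13
```

```text
time_s: 22.8
position: [0.5991, -0.2312, 0.2795]
ft_force: [-0.6, -0.6, -2.2]
pos [ 0.5991 -0.2312  0.2795] t 22.8 yaw -13.0 q [-31.7  30.2  52.5   0.   97.2  71.4] f [-0.6 -0.6 -2.2] grip 0.02782559763735762 50.39531707763672
shift [ 0.0008 -0.0018  0.2591] turn [ 0.0001 -0.0006 -0.0001]
```

```bash
python3 -m handwheel '[[[0,0,0.02],[0,0,0]],[[0,-0.002,0.06],[0,0,0]],[[0,-0.002,0.1],[0,0,0]],[[0,-0.002,0.14],[0,0,0]],[[0,-0.002,0.18],[0,0,0]],[[0,-0.002,0.215],[0,0,0]],[[0,-0.002,0.24],[0,0,0]],[[0,-0.002,0.255],[0,0,0]],[[0,-0.002,0.259],[0,0,0]],[[0,-0.002,0.259],[0,0,0]]]'| grep -E 'time|pos|ft'
python3 -m handwheel '[[[0,0,0.004],[0,0,0]],[[0,0,0.008],[0,0,0]],[[0,0,0.012],[0,0,0]],[[0,0,0.016],[0,0,0]],[[0,0,0.02],[0,0,0]],[[0,0,0.024],[0,0,0]],[[0,0,0.028],[0,0,0]],[[0,0,0.03],[0,0,0]],[[0,0,0.03],[0,0,0]],[[0,0,0.03],[0,0,0]]]'| grep -E 'time|pos|ft'
```

```text
time_s: 23.8
position: [0.6004, -0.23, 0.1507]
ft_force: [0.3, -0.6, -0.7]
time_s: 24.8
position: [0.6004, -0.2297, 0.1354]
ft_force: [-0.1, 0.3, -1.6]
```

```bash
python3 -m handwheel '[[[0,0,0.002],[0,0,0]],[[0,0,0.004],[0,0,0]],[[0,0,0.006],[0,0,0]],[[0,0,0.006],[0,0,0]],[[0,0,0.006],[0,0,0]],[[0,0,0.006],[0,0,0]]]'| grep -E 'time|pos|ft'
```

```text
time_s: 25.4
position: [0.6005, -0.2297, 0.1325]
ft_force: [-0.9, 0.3, 0.8]
```

```bash
python3 -m handwheel '[[[0,0,0],[0,0,0]],[[0,0,0],[0,0,0]],[[0,0,0],[0,0,0]],[[0,0,0],[0,0,0]],[[0,0,0],[0,0,0]],[[0,0,0],[0,0,0]]]' 1; python3 shot.py i wrist scene; python3 -c "
import cv2,numpy as np
a=cv2.imread('pics/i_wrist.png');b=cv2.imread('pics/i_scene.png')[140:320,120:280]
a=cv2.resize(a,(480,360));b=cv2.resize(b,(320,360));cv2.imwrite('pics/i.png',np.hstack([a,b]))"
```

```text
time_s: 26.0
position: [0.6004, -0.2297, 0.1323]
tool_rot: [[0.974, -0.225, 0.003], [-0.225, -0.974, -0.001], [0.003, 0.0, -1.0]]
ft_force: [-0.3, 0.8, 0.7]
grip_width: 0.0852
gripper_force: 0.1
wrist [ 0.6817 -0.2477  0.2762] 363.39900513689014 [-0.311  0.072 -0.948]
scene [ 1.3544 -0.2016  0.7668] 422.83609940017624 [-0.795  0.186 -0.578]
```

View pics/i.png

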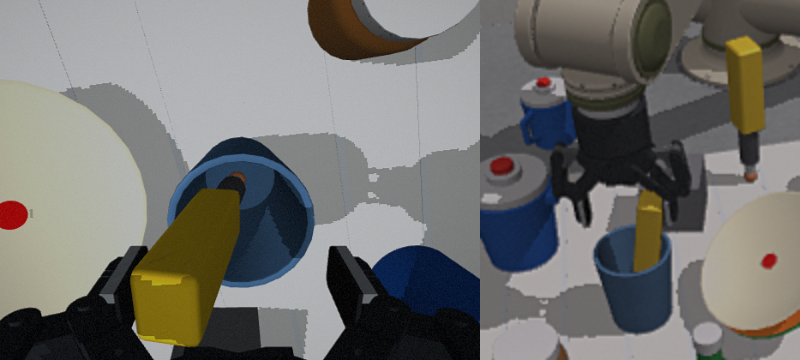

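The thermometer leans tip-down in the crock, with its handle close to the left (+y) finger. I'll shift the open gripper towards +y, away from the handle, and then lift.

```bash
python3 -m handwheel '[[[0,-0.01,0],[0,0,0]],[[0,-0.02,0],[0,0,0]],[[0,-0.03,0],[0,0,0]],[[0,-0.03,-0.02],[0,0,0]],[[0,-0.03,-0.05],[0,0,0]],[[0,-0.03,-0.1],[0,0,0]],[[0,-0.03,-0.18],[0,0,0]],[[0,-0.03,-0.26],[0,0,0]],[[0,-0.03,-0.34],[0,0,0]],[[0,-0.03,-0.34],[0,0,0]]]'
python3 -m handwheel '[[[0,0,0],[0,0,0]],[[0,0,0],[0,0,0]],[[0,0,0],[0,0,0]],[[0,0,0],[0,0,0]]]' >/dev/null; python3 shot.py j wrist scene; python3 -c "
import cv2,numpy as np
a=cv2.imread('pics/j_wrist.png');b=cv2.imread('pics/j_scene.png')
a=cv2.resize(a,(400,300));b=cv2.resize(b,(400,300));cv2.imwrite('pics/j.png',np.hstack([a,b]))"
```

```text
time_s: 27.1
position: [0.6042, -0.2154, 0.3095]
tool_rot: [[0.974, -0.225, 0.013], [-0.225, -0.974, -0.007], [0.014, 0.004, -1.0]]
ft_force: [0.0, 0.4, 0.5]
grip_width: 0.0854
gripper_force: 0.0
wrist [ 0.6847 -0.233   0.4451] 363.39900513689014 [-0.313  0.073 -0.947]
scene [ 1.3544 -0.2016  0.7668] 422.83609940017624 [-0.795  0.186 -0.578]
```

View pics/j.png

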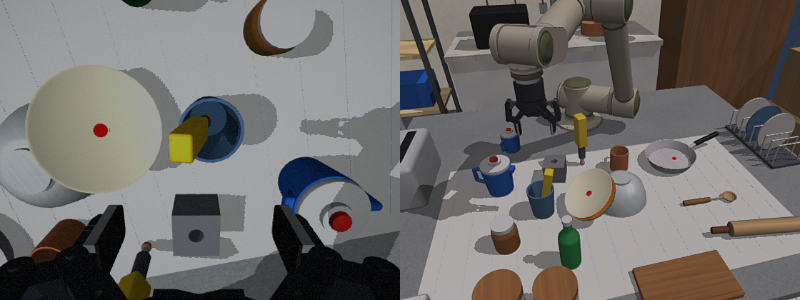

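The thermometer leans at rest in the crock, seen at (190,140) on the left and (545,185) on the right. The gripper is clear of it, the vent button is up, and everything else is where it was.

```bash
python3 -c "
from rig import *;print(close_job())"
```

```text
the job is handed in; nothing more can be done
None
```

I handed the job in at about 27 s on the robot's clock: the thermometer touched the pan dot, plate dot and vent button at roughly 4 N by the wrist sensor, was lowered to the crock floor and let go there. The last pictures show it leaning tip-down with nothing else moved; no verdict came back.

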